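# Put the hammer back on its shadow board

### The job

Pick up the steel-headed ball-pein hammer near its balance point, so that it hangs level and does not tip or dangle, and lay it gently on its own white outline on the green board, head on the head of the outline and handle along the handle. It must not be dropped, and the black-headed mallet and the spanner stay where they are.

Things in the scene. Friction and masses are not known exactly. Their poses are not given: they have to be found in the camera images.
- hammer: Ball-pein hammer lying flat, about 0.6 kg. Steel head 106 mm across, 26 along, 30 high. Yellow handle 22 wide, 24 high, centred 15 mm above the underside, to x = -173; then black grip 28 wide, 30 high, to -260. Origin: underside of head. x: from handle end to head; y: across, flat face +y, ball -y; z up. Balances at x = -44 mm (on the yellow handle); held far down the handle it tips head down.
- board: Fixed green board lying on the bench, 340 (x) by 260 (y) by 18 mm thick, flat; origin: centre of its underside. Two flat white painted outlines: the hammer's along the board's x, middle of its head at x = +100, y = +60 mm, handle from there to x = -166 at y = +60 (head outline 112 mm across, 38 along); the spanner's at y = -75.
- spanner: Steel combination spanner, 200 mm long, 34 mm wide, 10 mm high, lying on its outline on the board at about y = -75 mm, along the board's x. Origin: underside of its middle. Leave it.
- mallet: Mallet of the same set as the hammer, lying on the bench beside it: black rubber drum head 58 mm across, 96 mm long, yellow handle with black grip, 284 mm long overall. Origin: underside of the head; handle towards its -x. Leave it.
- hammer_balance (a point): Balance point of the hammer, in the middle of the yellow handle, 44 mm behind the middle of the head (hammer x = -44 mm), 15 mm above the hammer's underside.

How it is judged:
On the way:
1. the hammer is lifted at least 40 mm clear of the bench, level within 15 degrees (height (world z) of hammer above 0.04 m and height (world z) of hammer_balance above 0.055 m and angle between hammer's own x axis and vertical between 1.309 and 1.833 rad), for 0.2 s.
At the end, for the whole second after the job is handed in: The hammer lies flat, released and at rest on the board, the middle of its head within 20 mm each way of the middle of the outline's head, its handle along the outline's handle within about 11 degrees (not the other way round); mallet and spanner within 20 mm of where they were (x of hammer in the frame of board between 0.08 and 0.12 m and y of hammer in the frame of board between 0.04 and 0.08 m and x of hammer_balance in the frame of board below 0.09 m and angle between the x axis of hammer and the x axis of board, either way round below 0.19 rad and z of hammer in the frame of board between 0.012 and 0.024 m and angle between hammer's own z axis and vertical below 0.17 rad and linear speed of hammer below 0.02 m/s and contact force between the fingers and hammer below 0.1 N and distance of each of mallet, spanner from where it was at the start of the episode below 0.02 m); the robot touches nothing.
It fails at once if the hammer tips more than 20 degrees out of level (angle between hammer's own x axis and vertical below 1.222 rad or angle between hammer's own x axis and vertical above 1.92 rad).
It fails at once if the hammer is dropped: it falls free, touching nothing, with its underside more than 40 mm above the bench (height (world z) of hammer above 0.04 m and contact force between hammer and anything else below 0.02 N).
It fails at once if the mallet is disturbed by more than 20 mm (distance of mallet from where it was at the start of the episode above 0.02 m).
It fails at once if the spanner is disturbed by more than 20 mm (distance of spanner from where it was at the start of the episode above 0.02 m).
It also fails if it takes over 42 s, if anything falls off the work surface, if the arm or the gripper's body presses on something with over 40 N, if the wrist force passes 120 N, or if a joint passes its speed limit or range.

### The arm

A 6-joint arm with a two-finger parallel gripper is mounted at the origin on the work surface. World frame = base frame: x ahead of the robot, y to its left, z up, the work surface at z = 0. Lengths are in m, angles in rad, forces in N, time in s.
With the tool pointing down it reaches from about 0.325 to 0.85 m from the base axis. Payload 4.4 kg.
Tool frame: the origin (TCP) lies at the centre of the arm's flange, where the gripper is bolted on; the fingertips stand 199 mm ahead of it and the grasp point (between the pads) lies 180 mm ahead of it; z points along the fingers, y is the line along which they close (so a half turn about z gives the same grasp; the last joint's range is limited). The gripper opens to 94 mm and grips with 3 to 60 N. Pads are 16 mm wide; open, the fingers measure 119 mm over their backs; the gripper's body (75 mm by 177 mm) begins 78 mm behind the grasp point.
Start: joints at [1.107, 0.207, 1.542, -0, 1.393, -0.15], TCP at [0.177, 0.547, 0.405] pointing down, gripper open.
Joint ranges: [-2.73, 2.73], [-0.86, 2.22], [0.23, 2.46], [-1.11, 4.25], [0.08, 2.63], [-2.82, 2.82]. Speed limits (rad/s): [2.79, 2.79, 3.14, 3.14, 3.14, 3.14].

### API

Orientations are given as a rotation vector (axis times angle).
In Python, from cell import ctrl, viewer, order gives the robot as it stands. The module is installed in compiled form; this text tells all that it offers.
- The arm moves only by the tool carry_out, never from a script. Its argument "increments" is a list of rows, each a list of 3 entries, a list of its own where there are three numbers: the closure, from 0 (fully open) to 1 (shut), then the shift along the tool's x, y, z in mm, then the turn, a rotation vector about the tool's x, y, z in degrees. A call has 1 to 12 rows; each row shifts and turns the commanded pose from where the row before left it, along the tool's axes as they then stand; what a row does not reach is not made up. A row lasts 1/12 s, in which the tool goes at most 41.7 mm and 7.16 degrees, less where a joint would pass 70% of its speed; a pose out of reach is approached as far as the arm can. A call is refused whole if a number of a shift passes 41.7 or a number of a turn 7.16, either way. A call with a gripper value outside its range is refused whole. The fingers move at their own pace and stop on an object; "force" is the grip in N (left out, the last holds). Time passes only in rows, so rows that do not move let the fingers close. It gives the time, the measured TCP pose, the force, the opening and the grip force at its end, in the units of the state.
- ctrl.get_obs(): the state, without advancing time (a new reading comes with each control period).
- viewer.camera(name): name is "scene" or "top" or "wrist"; returns a dict with "pixels" (480x640x3 uint8, blue, green, red), "depth" (480x640 float32, m along the optical axis (not along the pixel's ray), 0 where there is no reading), "intrinsics" (3x3 intrinsics, pixels), "k1" (the pictures are not rectified: a ray, as slopes to the right and down, at radius r is drawn at 1 + k1 r^2 times it, then the intrinsics apply), "rvec" (rotation vector, rad) and "tvec" (3), from world to camera coordinates, as OpenCV has them; the wrist camera has in their place "tool_from_camera" (4x4, takes a point from camera to tool coordinates, whose origin is the TCP and whose axes are the flange's). Camera axes: x right, y down, z forward; pixel columns grow to the right and rows downward; lengths in m; the calibration is good to about 2 mm. A picture is of the moment at which its call begins: read the wrist's pose just before it.
- order.hand_in(): hands the job in; it is judged then, once.
The state is a dict: "time": time; "joint_positions": joint angles; "qvel": joint speeds; "joint_efforts": joint torques, N m; "tool_pos": TCP position; "eef_rot": TCP orientation; "wrist_force": force on the tool from outside, world axes, zero at the start; "wrist_torque": the same for the moment, N m; "finger_gap": opening from 0.0 (shut) to 1.0 (fully open); "grip_force": force on a finger pad.
Only numpy, scipy, OpenCV 4.12 (cv2) and the standard library are available. Lean on these libraries where they do the work, as an engineer would, in place of code of your own. Each camera call takes 0.05 s, during which the arm holds its last target. There are 200 camera calls.

## Working session

There is one attempt and no reset: what is moved stays moved. The work goes in short steps, Python scripts to look and compute and a tool call to move; the robot and the scene stay as the last step left them, time stands still between calls to the robot, and variables do not carry over. Pictures are saved under pics/ and viewed, at most 10 in all, crops included, and the job is handed in when it is done.

Besides the shell and the picture viewer there is one more tool, called after "Call:" as name([rows], argument=value, ...), one row to a line, values as JSON. carry_out: Moves the arm, as the interface text tells. Its arguments: {"type":"object","properties":{"increments":{"type":"array"},"force":{"type":"number"}},"required":["increments"]}

```bash
mkdir -p pics; cat > h.py <<'E'
import numpy as np, cv2
from scipy.spatial.transform import Rotation as R
def cloud(c):
    K=c["intrinsics"];d=c["depth"].astype(float);v,u=np.mgrid[0:480,0:640]
    D=np.array([c["k1"],0,0,0,0],float)
    n=cv2.undistortPoints(np.stack([u.ravel(),v.ravel()],1).astype(float)[:,None],K,D).reshape(480,640,2)
    P=np.dstack([n*d[...,None],d])
    Rm=cv2.Rodrigues(np.array(c["rvec"],float))[0]
    return (P-np.array(c["tvec"]).ravel())@Rm
E
python3 - <<'E'
from cell import ctrl,viewer,order
import numpy as np,cv2
c=viewer.camera("top");cv2.imwrite("pics/top.png",c["pixels"])
np.save("top.npy",c,allow_pickle=True)
from h import *
P=cloud(c);o=ctrl.get_obs();print(o)
for v in range(40,480,80): print([tuple(P[v,u].round(3)) for u in range(40,640,140)])
E
```

```text
{'time': 0.05, 'joint_positions': array([ 1.10650297e+00,  2.07389628e-01,  1.54288564e+00, -2.39028336e-05,
        1.39348340e+00, -1.50513497e-01]), 'qvel': array([ 0.00161649, -0.00124492, -0.00267955, -0.00012878,  0.0020933 ,
       -0.00077972]), 'joint_efforts': array([-8.22195016e-04, -3.72152603e+01, -2.82562959e+01,  7.01941433e-02,
        3.10268684e-02, -3.86596184e-05]), 'tool_pos': array([0.17734292, 0.54660697, 0.40353997]), 'eef_rot': array([-0.49075899, -3.10238178,  0.0032534 ]), 'wrist_force': array([-0.05738452,  1.13415433, -0.9378998 ]), 'wrist_torque': array([-0.04842245, -0.0174001 , -0.00042852]), 'grip_force': 0.0, 'finger_gap': 1.0040288882673816}
[(np.float64(0.971), np.float64(0.599), np.float64(0.001)), (np.float64(0.958), np.float64(0.302), np.float64(0.002)), (np.float64(0.958), np.float64(0.024), np.float64(-0.001)), (np.float64(0.966), np.float64(-0.257), np.float64(-0.002)), (np.float64(1.359), np.float64(-1.002), np.float64(-0.745))]
[(np.float64(0.789), np.float64(0.564), np.float64(0.034)), (np.float64(0.792), np.float64(0.293), np.float64(0.00
[... 661 characters left out ...]
at64(0.487), np.float64(-0.238), np.float64(0.02)), (np.float64(0.486), np.float64(-0.527), np.float64(0.002))]
[(np.float64(0.327), np.float64(0.56), np.float64(0.001)), (np.float64(0.335), np.float64(0.283), np.float64(0.001)), (np.float64(0.338), np.float64(0.021), np.float64(0.003)), (np.float64(0.336), np.float64(-0.243), np.float64(0.0)), (np.float64(0.329), np.float64(-0.527), np.float64(0.0))]
[(np.float64(0.17), np.float64(0.563), np.float64(-0.0)), (np.float64(0.184), np.float64(0.282), np.float64(0.003)), (np.float64(0.188), np.float64(0.021), np.float64(0.004)), (np.float64(0.184), np.float64(-0.244), np.float64(0.002)), (np.float64(0.171), np.float64(-0.529), np.float64(0.001))]
```

View pics/top.png

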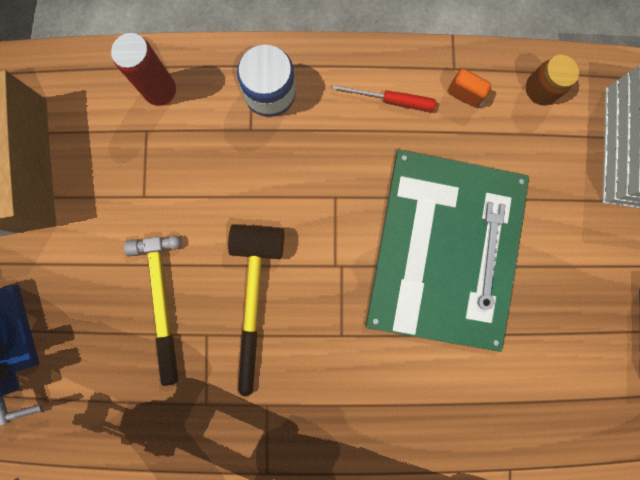

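The top view shows the hammer head at about (153,245), with its handle running to (168,384). The mallet head is at (256,242). The board's corners are near (398,151), (527,177), (501,350) and (368,326), and the head of the outline is at (428,192), towards the far end.

```bash
cat > m.py <<'E'
from h import *
c=np.load("top.npy",allow_pickle=True).item();P=cloud(c)
hsv=cv2.cvtColor(c["pixels"],cv2.COLOR_BGR2HSV);v,u=np.mgrid[0:480,0:640]
y=(hsv[...,0]>22)&(hsv[...,0]<36)&(hsv[...,1]>170)&(hsv[...,2]>110)&(u>140)&(u<185)&(v>235)&(v<350)
y=cv2.erode(y.astype(np.uint8),np.ones((2,2)))>0
K=c["intrinsics"];D=np.array([c["k1"],0,0,0,0],float)
Rm=cv2.Rodrigues(np.array(c["rvec"],float))[0];t=np.array(c["tvec"]).ravel()
def onplane(px,z):
    n=cv2.undistortPoints(np.array(px,float).reshape(-1,1,2),K,D).reshape(-1,2)
    r=np.c_[n,np.ones(len(n))]@Rm; o=-Rm.T@t
    return (o+r*((z-o[2])/r[:,2])[:,None])
print("cam",-Rm.T@t,"yz",np.percentile(P[y][:,2],[10,50,90]))
pts=onplane(np.c_[u[y],v[y]],0.024)[:,:2].astype(np.float32)
print("handle n",len(pts),"rect",cv2.minAreaRect(pts)); l=cv2.fitLine(pts,cv2.DIST_L2,0,.01,.01).ravel();print(l)
# head: high points near
hd=(P[...,2]>.013)&(u>118)&(u<190)&(v>230)&(v<262)&(hsv[...,1]<110)
hp=onplane(np.c_[u[hd],v[hd]],0.02)[:,:2].astype(np.float32);print("head",len(hp),cv2.minAreaRect(hp),hp.mean(0))
al=((hp-l[2:])@l[:2]);print("along",np.percentile(al,[2,50,98]))
al=((pts-l[2:])@l[:2]);print("yellow along",al.min(),al.max())
g=(hsv[...,0]>60)&(hsv[...,0]<90)&(hsv[...,1]>90)&(u>350)&(u<540)&(v>140)&(v<360)
gp=onplane(np.c_[u[g],v[g]],0.018)[:,:2].astype(np.float32);r=cv2.minAreaRect(gp);print("board",r,"z",np.median(P[g][:,2]))
# hammer outline white
w=(hsv[...,1]<50)&(hsv[...,2]>150)&(u>388)&(u<462)&(v>170)&(v<336)
wp=onplane(np.c_[u[w],v[w]],0.018)[:,:2]
a=np.deg2rad(r[2]);b=np.array([[np.cos(a),np.sin(a)],[-np.sin(a),np.cos(a)]])
if abs(b[0,0])<.7: b=np.array([[np.sin(a),-np.cos(a)],[np.cos(a),np.sin(a)]])
b*=1 if b[0,0]>0 else -1
print("board x",b[0],"target head",np.array(r[0])+b.T@[.1,.06])
q=(wp-r[0])@b.T;print("outline in board",q.min(0),q.max(0)); h=q[:,0]>.085;print("head outl",q[h].min(0),q[h].max(0)); h=(q[:,0]<.06);print("handle y",q[h&(q[:,0]>-.05)][:,1].mean(),q[q[:,0]<-.1][:,1].mean())
E
python3 m.py; python3 - <<'E'
import cv2
i=cv2.imread("pics/top.png")[220:400,100:300];cv2.imwrite("pics/crop.png",cv2.resize(i,None,fx=3.3,fy=3.3,interpolation=2)[:600])
E
```

```text
cam [0.47536095 0.03670251 1.01325927] yz [0.02443762 0.02728226 0.02974418]
handle n 790 rect ((0.4571778178215027, 0.31912198662757874), (0.1555047482252121, 0.020608773455023766), 7.407547950744629)
[0.99056846 0.13701886 0.45753503 0.31869894]
head 775 ((0.5489567518234253, 0.3340275287628174), (0.02975780889391899, 0.10946422815322876), 7.194424629211426) [0.5494098  0.33678645]
along [0.08060568 0.09345811 0.10672897]
yellow along -0.07799666 0.077500515
board ((0.5428801774978638, -0.21985597908496857), (0.25622180104255676, 0.3351588249206543), 79.6764907836914) z 0.018411878425419644
board x [ 0.98381159 -0.1792059 ] target head [ 0.65201369 -0.17874787]
outline in board [-0.1665137   0.00300896] [0.12080962 0.11606913]
head outl [0.08500892 0.00300896] [0.12080962 0.11606913]
handle y 0.05941409090399398 0.05940054076784845
```

View pics/crop.png

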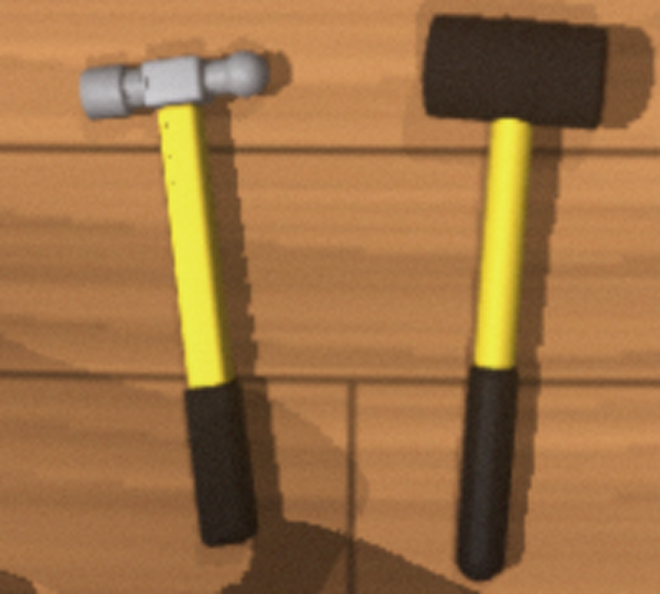

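Call:
carry_out([
  [0, [0, 0, 0], [0, 0, -5.1]],
  [0, [0, 0, 0], [0, 0, -5.1]],
  [0, [0, 0, 0], [0, 0, -5.1]],
  [0, [0, 0, 0], [0, 0, -5.1]],
  [0, [0, 0, 0], [0, 0, -5.1]],
  [0, [-12, -11, 0], [0, 0, 0]],
  [0, [-22, -20, 0], [0, 0, 0]],
  [0, [-27, -24, 0], [0, 0, 0]],
  [0, [-27, -24, 0], [0, 0, 0]],
  [0, [-27, -24, 0], [0, 0, 0]],
  [0, [-27, -24, 0], [0, 0, 0]],
  [0, [-27, -24, 0], [0, 0, 0]],
])

```text
time: 1.05
tool_pos: [0.3657, 0.418, 0.4039]
eef_rot: [0.206, -3.134, 0.001]
wrist_force: [-0.8, 0.4, -0.1]
finger_gap: 1.0
grip_force: 0.0
```

Call:
carry_out([
  [0, [-27, -24, 10], [0, 0, 0]],
  [0, [-27, -24, 10], [0, 0, 0]],
  [0, [-27, -24, 10], [0, 0, 0]],
  [0, [-22, -20, 10], [0, 0, 0]],
  [0, [-15, -13, 10], [0, 0, 0]],
  [0, [-8, -6, 10], [0, 0, 0]],
  [0, [0, 0, 0], [0, 0, 0]],
  [0, [0, 0, 0], [0, 0, 0]],
  [0, [0, 0, 0], [0, 0, 0]],
])

```text
time: 1.8
tool_pos: [0.5033, 0.3266, 0.3447]
eef_rot: [0.208, -3.134, -0.001]
wrist_force: [0.1, -0.6, 1.3]
finger_gap: 0.999
grip_force: 0.0
```

```bash
cat > d.py <<'E'
import sys
from cell import ctrl
from h import *
# target x y z yaw(deg of tool y), tool pointing down
x,y,z,w=map(float,sys.argv[1:5]);o=ctrl.get_obs()
r=R.from_rotvec(o["eef_rot"]);a=np.deg2rad(w)
T=R.from_matrix(np.c_[[-np.sin(a),np.cos(a),0],[np.cos(a),np.sin(a),0],[0,0,-1]])
print("t",o["time"],"pos",o["tool_pos"].round(4),"shift mm",(r.inv().apply(np.array([x,y,z])-o["tool_pos"])*1e3).round(1),"turn deg",np.rad2deg((r.inv()*T).as_rotvec()).round(2),"F",o["wrist_force"].round(2),o["wrist_torque"].round(2),"gap",o["finger_gap"],"grip",o["grip_force"],"q",o["joint_positions"].round(2))
E
python3 d.py .506 .3265 .204 97.6
python3 - <<'E'
from cell import ctrl,viewer
import numpy as np,cv2
o=ctrl.get_obs();c=viewer.camera("wrist");cv2.imwrite("pics/w1.png",c["pixels"]);c["obs"]=o;np.save("w1.npy",c,allow_pickle=True)
E
```

```text
t 1.8 pos [0.5033 0.3266 0.3447] shift mm [ -2.7  -0.5 140.7] turn deg [ 0.02 -0.04 -0.01] F [ 0.11 -0.63  1.29] [-0.03  0.01  0.03] gap 0.999415423646943 grip 0.0 q [ 0.43  0.31  1.54  0.    1.29 -1.27]
```

View pics/w1.png

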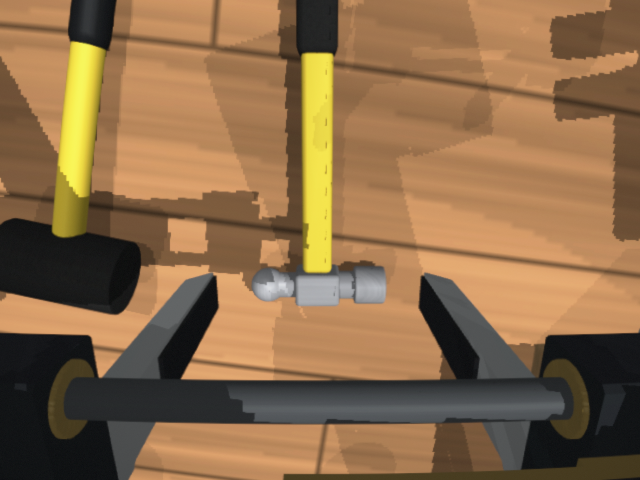

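The wrist view shows the handle upright in the image at column 318 and centred between the fingers. The head is at (317,289) and the handle leaves the head at row 272. I'll check this against the top measurement.

```bash
python3 - <<'E'
from h import *
c=np.load("w1.npy",allow_pickle=True).item();o=c["obs"]
T=np.eye(4);T[:3,:3]=R.from_rotvec(o["eef_rot"]).as_matrix();T[:3,3]=o["tool_pos"]
M=T@c["tool_from_camera"]
for p,z in [((317,289),.03),((317,272),.027),((318,160),.027),((317,53),.028)]:
    n=cv2.undistortPoints(np.array([[p]],float),c["intrinsics"],np.array([c["k1"],0,0,0,0.])).ravel()
    r=M[:3,:3]@[*n,1];print(p,(M[:3,3]+r*(z-M[2,3])/r[2]).round(4), "depth z",(M[:3,3]+r*c["depth"][p[1],p[0]]).round(4))
E
```

```text
(317, 289) [0.5483 0.3321 0.03  ] depth z [0.5485 0.3321 0.0295]
(317, 272) [0.5358 0.3304 0.027 ] depth z [0.537  0.3306 0.0236]
(318, 160) [0.4524 0.32   0.027 ] depth z [0.4524 0.32   0.0262]
(317, 53) [0.3819 0.3099 0.028 ] depth z [0.3816 0.3099 0.0257]
```

Call:
carry_out([
  [0, [-1, 0, 15], [0, 0, 0]],
  [0, [-1, 0, 20], [0, 0, 0]],
  [0, [0, 0, 20], [0, 0, 0]],
  [0, [0, 0, 20], [0, 0, 0]],
  [0, [0, 0, 20], [0, 0, 0]],
  [0, [0, 0, 16], [0, 0, 0]],
  [0, [0, 0, 12], [0, 0, 0]],
  [0, [0, 0, 9], [0, 0, 0]],
  [0, [0, 0, 5], [0, 0, 0]],
  [0, [0, 0, 2], [0, 0, 0]],
  [0, [0, 0, 0], [0, 0, 0]],
  [0, [0, 0, 0], [0, 0, 0]],
])

```text
time: 2.85
tool_pos: [0.5066, 0.3263, 0.2066]
eef_rot: [-0.206, 3.133, 0.001]
wrist_force: [-0.3, 0.0, -0.3]
finger_gap: 1.0
grip_force: 0.0
```

```bash
python3 d.py .5053 .3262 .204 97.6
```

```text
t 2.85 pos [0.5066 0.3263 0.2066] shift mm [1.4 0.  2.6] turn deg [ 0.03  0.09 -0.08] F [-0.27  0.04 -0.29] [ 0.02  0.05 -0.02] gap 0.9995910119873721 grip 0.0 q [ 0.43  0.49  1.61  0.    1.04 -1.27]
```

Call:
carry_out([
  [0, [1, 0, 2.5], [0, 0, 0]],
  [0.2, [0, 0, 0], [0, 0, 0]],
  [0.4, [0, 0, 0], [0, 0, 0]],
  [0.6, [0, 0, 0], [0, 0, 0]],
  [0.8, [0, 0, 0], [0, 0, 0]],
  [1, [0, 0, 0], [0, 0, 0]],
  [1, [0, 0, 0], [0, 0, 0]],
  [1, [0, 0, 0], [0, 0, 0]],
  [1, [0, 0, 0], [0, 0, 0]],
  [1, [0, 0, 0], [0, 0, 0]],
  [1, [0, 0, 0], [0, 0, 0]],
  [1, [0, 0, 0], [0, 0, 0]],
], force=45)

```text
time: 3.85
tool_pos: [0.5053, 0.3259, 0.2032]
eef_rot: [-0.206, 3.135, 0.0]
wrist_force: [0.7, 0.0, 0.1]
finger_gap: 0.259
grip_force: 0.0
```

```bash
python3 d.py .5053 .3262 .204 97.6
```

```text
t 3.85 pos [0.5053 0.3259 0.2032] shift mm [-0.1  0.3 -0.8] turn deg [ 0.    0.   -0.08] F [0.69 0.   0.12] [ 0.    0.03 -0.  ] gap 0.25874988367350066 grip 0.0 q [ 0.43  0.49  1.62 -0.    1.03 -1.27]
```

Call:
carry_out([
  [1, [0, 0, 0], [0, 0, 0]],
  [1, [0, 0, 0], [0, 0, 0]],
  [1, [0, 0, 0], [0, 0, 0]],
  [1, [0, 0, 0], [0, 0, 0]],
  [1, [0, 0, 0], [0, 0, 0]],
])

```text
time: 4.27
tool_pos: [0.5052, 0.3259, 0.2031]
eef_rot: [0.206, -3.135, 0.0]
wrist_force: [0.1, 0.9, -0.3]
finger_gap: 0.228
grip_force: 45.0
```

Call:
carry_out([
  [1, [0, 0, -1], [0, 0, 0]],
  [1, [0, 0, -2], [0, 0, 0]],
  [1, [0, 0, -3], [0, 0, 0]],
  [1, [0, 0, -3], [0, 0, 0]],
  [1, [0, 0, -3], [0, 0, 0]],
  [1, [0, 0, -2], [0, 0, 0]],
  [1, [0, 0, -1], [0, 0, 0]],
  [1, [0, 0, 0], [0, 0, 0]],
  [1, [0, 0, 0], [0, 0, 0]],
])

```text
time: 5.02
tool_pos: [0.5053, 0.3259, 0.2183]
eef_rot: [-0.206, 3.135, 0.0]
wrist_force: [-0.2, 0.1, -8.5]
finger_gap: 0.231
grip_force: 45.0
```

```bash
python3 d.py .5053 .3262 .304 97.6
```

```text
t 5.0167 pos [0.5053 0.3259 0.2183] shift mm [ -0.1   0.3 -85.7] turn deg [ 0.    0.01 -0.08] F [-0.22  0.08 -8.52] [0.07 0.03 0.  ] gap 0.23114191437792253 grip 44.997414350509644 q [ 0.43  0.47  1.61  0.    1.06 -1.27]
```

Call:
carry_out([
  [1, [0, 0, -3], [0, 0, 0]],
  [1, [0, 0, -6], [0, 0, 0]],
  [1, [0, 0, -9], [0, 0, 0]],
  [1, [0, 0, -12], [0, 0, 0]],
  [1, [0, 0, -12], [0, 0, 0]],
  [1, [0, 0, -12], [0, 0, 0]],
  [1, [0, 0, -12], [0, 0, 0]],
  [1, [0, 0, -10], [0, 0, 0]],
  [1, [0, 0, -7], [0, 0, 0]],
  [1, [0, 0, -4], [0, 0, 0]],
  [1, [0, 0, 0], [0, 0, 0]],
  [1, [0, 0, 0], [0, 0, 0]],
])

```text
time: 6.02
tool_pos: [0.5051, 0.3258, 0.305]
eef_rot: [0.206, -3.135, 0.0]
wrist_force: [-0.9, 0.4, -7.2]
finger_gap: 0.231
grip_force: 45.0
```

```bash
python3 d.py .609 -.171 .306 79.7;  python3 - <<'E'
from cell import ctrl,viewer
import numpy as np,cv2
o=ctrl.get_obs();c=viewer.camera("wrist");cv2.imwrite("pics/w2.png",c["pixels"]);c["obs"]=o;np.save("w2.npy",c,allow_pickle=True)
E
```

```text
t 6.0167 pos [0.5051 0.3258 0.305 ] shift mm [ -38.  -506.2   -1. ] turn deg [-1.000e-02 -2.000e-02  1.782e+01] F [-0.95  0.36 -7.15] [ 0.03  0.01 -0.03] gap 0.23110144786332174 grip 44.99746263027191 q [ 0.43  0.36  1.57 -0.    1.22 -1.27]
```

View pics/w2.png

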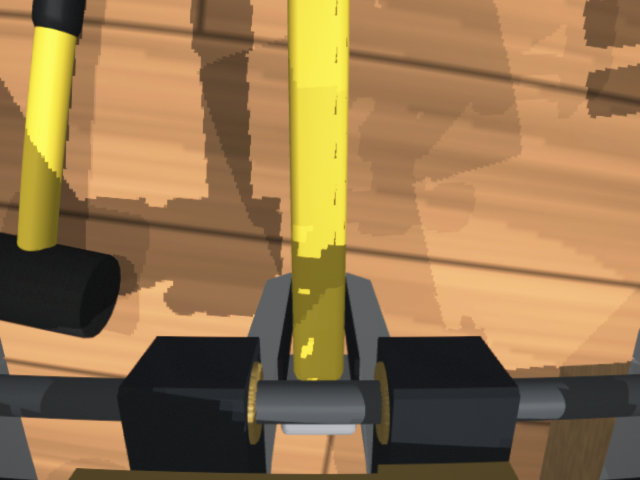

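Call:
carry_out([
  [1, [0, 0, 0], [0, 0, 1.3]],
  [1, [0, 0, 0], [0, 0, 2.5]],
  [1, [0, 0, 0], [0, 0, 3.5]],
  [1, [0, 0, 0], [0, 0, 3.5]],
  [1, [0, 0, 0], [0, 0, 3.5]],
  [1, [0, 0, 0], [0, 0, 2.2]],
  [1, [-1, -3, 0], [0, 0, 1.3]],
  [1, [-3, -7, 0], [0, 0, 0]],
  [1, [-5, -12, 0], [0, 0, 0]],
  [1, [-7, -17, 0], [0, 0, 0]],
  [1, [-9, -22, 0], [0, 0, 0]],
  [1, [-9, -22, 0], [0, 0, 0]],
])

```text
time: 7.07
tool_pos: [0.524, 0.2365, 0.305]
eef_rot: [-0.28, -3.129, 0.001]
wrist_force: [0.4, -0.5, -6.8]
finger_gap: 0.231
grip_force: 45.0
```

Call:
carry_out([
  [1, [-9, -22, 0], [0, 0, 0]],
  [1, [-9, -22, 0], [0, 0, 0]],
  [1, [-9, -22, 0], [0, 0, 0]],
  [1, [-9, -22, 0], [0, 0, 0]],
  [1, [-9, -22, 0], [0, 0, 0]],
  [1, [-9, -22, 0], [0, 0, 0]],
  [1, [-9, -22, 0], [0, 0, 0]],
  [1, [-9, -22, 0], [0, 0, 0]],
  [1, [-9, -22, 0], [0, 0, 0]],
  [1, [-9, -22, 0], [0, 0, 0]],
  [1, [-9, -22, 0], [0, 0, 0]],
  [1, [-9, -22, 0], [0, 0, 0]],
])

```text
time: 8.07
tool_pos: [0.5827, -0.0433, 0.3051]
eef_rot: [-0.282, -3.129, 0.001]
wrist_force: [-0.4, 0.3, -8.0]
finger_gap: 0.233
grip_force: 45.0
```

Call:
carry_out([
  [1, [-9, -22, 0], [0, 0, 0]],
  [1, [-9, -22, 0], [0, 0, 0]],
  [1, [-8, -19, 0], [0, 0, 0]],
  [1, [-7, -16, 0], [0, 0, 0]],
  [1, [-5, -12, 0], [0, 0, 0]],
  [1, [-4, -8, 0], [0, 0, 0]],
  [1, [-2, -4, 0], [0, 0, 0]],
  [1, [0, 0, 0], [0, 0, 0]],
  [1, [0, 0, 0], [0, 0, 0]],
  [1, [0, 0, 0], [0, 0, 0]],
])

```text
time: 8.9
tool_pos: [0.6079, -0.1489, 0.3049]
eef_rot: [-0.279, -3.128, -0.001]
wrist_force: [-0.7, -0.0, -7.1]
finger_gap: 0.234
grip_force: 45.0
```

```bash
python3 d.py .609 -.171 .306 79.7;  python3 - <<'E'
from cell import ctrl,viewer
import numpy as np,cv2
c=viewer.camera("scene");cv2.imwrite("pics/s1.png",c["pixels"])
c=viewer.camera("top");np.save("top2.npy",c,allow_pickle=True);cv2.imwrite("pics/t2.png",cv2.resize(c["pixels"][120:370,320:620],None,fx=2.4,fy=2.4))
E
```

```text
t 8.9 pos [ 0.6079 -0.1489  0.3049] shift mm [ -5.  -21.5  -1.1] turn deg [ 0.04 -0.05  0.09] F [-0.66 -0.03 -7.12] [-0.02  0.05  0.01] gap 0.2339996342355462 grip 44.99747335910797 q [-0.38  0.4   1.5   0.    1.24 -1.77]
```

View pics/s1.png

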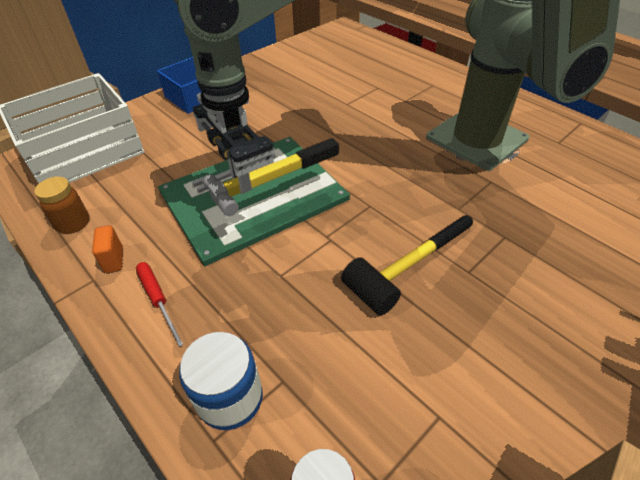

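View pics/t2.png

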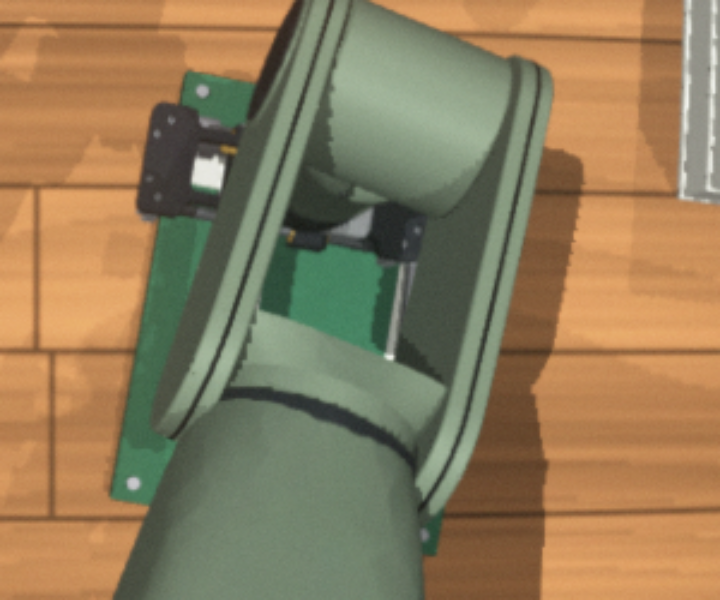

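The scene view shows the hammer hanging level above the board at (265,180), and the mallet is undisturbed. In the top view the arm hides the hammer. I'll finish the shift and lower it.

Call:
carry_out([
  [1, [-1, -4, 0], [0, 0, 0]],
  [1, [-2, -7, 0], [0, 0, 0]],
  [1, [-1, -7, 0], [0, 0, 0]],
  [1, [-1, -3.5, 0], [0, 0, 0]],
  [1, [0, 0, 4], [0, 0, 0]],
  [1, [0, 0, 8], [0, 0, 0]],
  [1, [0, 0, 10], [0, 0, 0]],
  [1, [0, 0, 10], [0, 0, 0]],
  [1, [0, 0, 10], [0, 0, 0]],
  [1, [0, 0, 8], [0, 0, 0]],
  [1, [0, 0, 4], [0, 0, 0]],
  [1, [0, 0, 0], [0, 0, 0]],
])

```text
time: 10.0
tool_pos: [0.6084, -0.1716, 0.249]
eef_rot: [-0.281, -3.125, -0.002]
wrist_force: [-1.1, -0.5, -8.0]
finger_gap: 0.229
grip_force: 45.0
```

```bash
python3 d.py .6087 -.171 .2215 79.7;  python3 - <<'E'
from cell import ctrl,viewer
import numpy as np,cv2
c=viewer.camera("wrist");cv2.imwrite("pics/w3.png",c["pixels"])
E
```

```text
t 10.0 pos [ 0.6084 -0.1716  0.249 ] shift mm [-0.3  0.7 27.5] turn deg [ 0.05 -0.21  0.03] F [-1.15 -0.53 -7.96] [0.01 0.06 0.04] gap 0.22945653480993994 grip 44.99742329120636 q [-0.41  0.48  1.52  0.    1.14 -1.8 ]
```

View pics/w3.png

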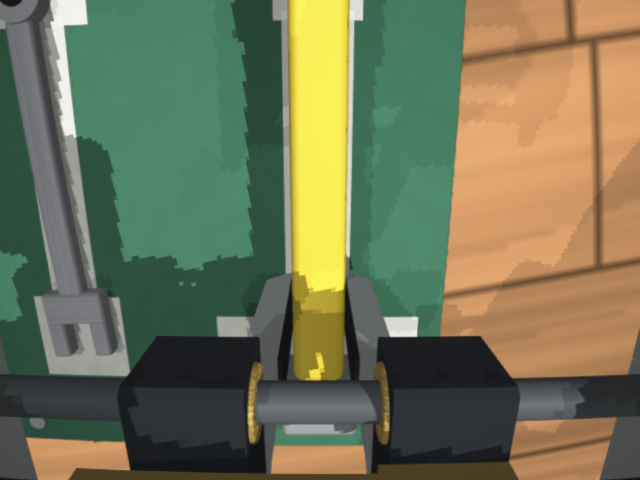

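The handle at column 319 lies over its outline, with white edges at columns 284 and 350 and the outline's head at row 325. It is aligned, so I'll lower it the rest of the way.

Call:
carry_out([
  [1, [0, 0.5, 3], [0, 0, 0]],
  [1, [0, 0, 5], [0, 0, 0]],
  [1, [0, 0, 5], [0, 0, 0]],
  [1, [0, 0, 5], [0, 0, 0]],
  [1, [0, 0, 3], [0, 0, 0]],
  [1, [0, 0, 2], [0, 0, 0]],
  [1, [0, 0, 1], [0, 0, 0]],
  [1, [0, 0, 1], [0, 0, 0]],
  [1, [0, 0, 0], [0, 0, 0]],
  [1, [0, 0, 0], [0, 0, 0]],
])

```text
time: 10.88
tool_pos: [0.6093, -0.1717, 0.2263]
eef_rot: [0.281, 3.129, -0.0]
wrist_force: [0.7, -1.0, -7.1]
finger_gap: 0.232
grip_force: 45.0
```

```bash
python3 d.py .6087 -.171 .221 79.7
```

```text
t 10.8833 pos [ 0.6093 -0.1717  0.2263] shift mm [0.7 0.6 5.3] turn deg [-0.    0.02  0.02] F [ 0.69 -1.02 -7.09] [ 0.    0.03 -0.01] gap 0.23185470805524713 grip 44.99751627445221 q [-0.41  0.51  1.53 -0.    1.1  -1.8 ]
```

Call:
carry_out([
  [1, [0, 0, 1], [0, 0, 0]],
  [1, [0, 0, 1], [0, 0, 0]],
  [1, [0, 0, 1], [0, 0, 0]],
  [1, [0, 0, 0.5], [0, 0, 0]],
  [1, [0, 0, 0.5], [0, 0, 0]],
  [1, [0, 0, 0.5], [0, 0, 0]],
  [1, [0, 0, 0], [0, 0, 0]],
  [1, [0, 0, 0], [0, 0, 0]],
])

```text
time: 11.55
tool_pos: [0.6092, -0.1716, 0.2216]
eef_rot: [-0.281, -3.129, 0.0]
wrist_force: [0.8, -0.0, -7.3]
finger_gap: 0.232
grip_force: 45.0
```

Call:
carry_out([
  [1, [0, 0, 0.5], [0, 0, 0]],
  [1, [0, 0, 0.4], [0, 0, 0]],
  [1, [0, 0, 0], [0, 0, 0]],
])

```text
time: 11.8
tool_pos: [0.6093, -0.1716, 0.2212]
eef_rot: [0.281, 3.129, -0.0]
wrist_force: [-1.4, -0.1, -6.1]
finger_gap: 0.229
grip_force: 45.0
```

Call:
carry_out([
  [1, [0, 0, 0.4], [0, 0, 0]],
  [1, [0, 0, 0.4], [0, 0, 0]],
  [1, [0, 0, 0], [0, 0, 0]],
  [1, [0, 0, 0], [0, 0, 0]],
])

```text
time: 12.13
tool_pos: [0.6093, -0.1716, 0.2211]
eef_rot: [0.281, 3.129, -0.0]
wrist_force: [-4.5, 1.3, 4.2]
finger_gap: 0.231
grip_force: 45.0
```

The wrist force shows contact with the board. I'll release gently.

Call:
carry_out([
  [0.7, [0, 0, 0], [0, 0, 0]],
  [0.6, [0, 0, 0], [0, 0, 0]],
  [0.4, [0, 0, 0], [0, 0, 0]],
  [0.2, [0, 0, 0], [0, 0, 0]],
  [0, [0, 0, 0], [0, 0, 0]],
  [0, [0, 0, 0], [0, 0, 0]],
  [0, [0, 0, 0], [0, 0, 0]],
  [0, [0, 0, 0], [0, 0, 0]],
  [0, [0, 0, 0], [0, 0, 0]],
  [0, [0, 0, 0], [0, 0, 0]],
  [0, [0, 0, 0], [0, 0, 0]],
  [0, [0, 0, 0], [0, 0, 0]],
], force=10)

```text
time: 13.13
tool_pos: [0.6092, -0.1716, 0.2199]
eef_rot: [-0.281, -3.129, 0.0]
wrist_force: [-0.3, 0.1, 0.3]
finger_gap: 0.993
grip_force: 0.0
```

Call:
carry_out([
  [0, [0, 0, 0], [0, 0, 0]],
  [0, [0, 0, 0], [0, 0, 0]],
  [0, [0, 0, -3], [0, 0, 0]],
  [0, [0, 0, -6], [0, 0, 0]],
  [0, [0, 0, -12], [0, 0, 0]],
  [0, [0, 0, -18], [0, 0, 0]],
  [0, [0, 0, -20], [0, 0, 0]],
  [0, [0, 0, -20], [0, 0, 0]],
  [0, [0, 0, -20], [0, 0, 0]],
  [0, [0, 0, -20], [0, 0, 0]],
  [0, [0, 0, -20], [0, 0, 0]],
  [0, [0, 0, -12], [0, 0, 0]],
])

```text
time: 14.13
tool_pos: [0.6097, -0.1718, 0.3753]
eef_rot: [0.281, 3.124, -0.003]
wrist_force: [-0.2, 0.3, 0.1]
finger_gap: 0.999
grip_force: 0.0
```

Call:
carry_out([
  [0, [5, 10, 0], [0, 0, 0]],
  [0, [10, 20, 0], [0, 0, 0]],
  [0, [10, 25, 0], [0, 0, 0]],
  [0, [10, 25, 0], [0, 0, 0]],
  [0, [10, 25, 0], [0, 0, 0]],
  [0, [10, 25, 0], [0, 0, 0]],
  [0, [10, 25, 0], [0, 0, 0]],
  [0, [10, 25, 0], [0, 0, 0]],
  [0, [10, 25, 0], [0, 0, 0]],
  [0, [5, 15, 0], [0, 0, 0]],
  [0, [0, 0, 0], [0, 0, 0]],
  [0, [0, 0, 0], [0, 0, 0]],
])

```text
time: 15.13
tool_pos: [0.5591, 0.062, 0.3701]
eef_rot: [-0.278, -3.128, 0.001]
wrist_force: [0.2, -0.2, 0.6]
finger_gap: 0.999
grip_force: 0.0
```

```bash
python3 - <<'E'
from cell import ctrl,viewer
import cv2,numpy as np
c=viewer.camera("top");np.save("top3.npy",c,allow_pickle=True);cv2.imwrite("pics/t3.png",c["pixels"])
E
```

```text
(no output)
```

View pics/t3.png

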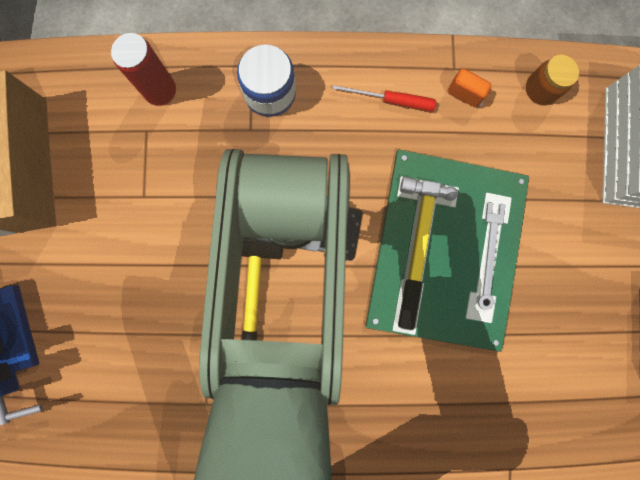

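The hammer lies on its outline with its head at (430,189), about where the outline's head was at (428,192). The handle runs along the outline and the spanner hasn't moved. I'll hand it in.

```bash
python3 -c "
from cell import order
print(order.hand_in())"
```

```text
the job is handed in; nothing more can be done
None
```

The hammer was lifted level near its balance point, laid on its outline and released, with the spanner and mallet not touched, and the job was handed in after about 15 s of robot time; no verdict came back.

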